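Pack the shoemaker's finishing kit

ROBOT

A 6-joint arm with a two-finger parallel gripper is mounted at the origin on the work surface. World frame = base frame: x ahead of the robot, y to its left, z up, the work surface at z = 0. Lengths are in m, angles in rad, forces in N, time in s.
With the tool pointing down it reaches from about 0.375 to 0.9 m from the base axis. Payload 3.1 kg.
Tool frame: the origin (TCP) lies at the very end of the fingers, on their centre line; the grasp point (between the pads) lies 19 mm behind it; z points along the fingers, y is the direction in which the jaws open and shut (so a half turn about z gives the same grasp; the last joint's range is limited). The gripper opens to 87 mm and grips with 3 to 60 N. Pads are 19 mm wide; open, the fingers measure 117 mm over their backs; the gripper's body (75 mm by 190 mm) begins 51 mm behind the grasp point.
Start: joints at [0.926, 0.527, 1.433, -0, 1.181, -0.178], TCP at [0.281, 0.558, 0.223] pointing down, gripper open.
Joint ranges: [-3.08, 3.08], [-0.75, 2.2], [0.22, 2.44], [-1.43, 4.57], [0, 2.65], [-2.85, 2.85]. Speed limits (rad/s): [2.79, 2.79, 3.14, 3.14, 3.14, 3.14].

INTERFACE

Orientations are given as a unit quaternion [x, y, z, w].
In Python, from rig import robot gives the robot as it stands. The module is installed in compiled form; this text tells all that it offers.
- The arm moves only by the tool carry_out, never from a script. Its argument "series" is a list of rows, each a list of 7 numbers: the shift along the tool's x, y, z in mm, then the turn, a rotation vector about the tool's x, y, z in degrees, then the gripper command: -1 is shut, 1 is fully open, values between are in proportion. In form: [[tx, ty, tz, rx, ry, rz, claw], ...]. A call has 1 to 8 rows; each row is the pose to reach, as a shift and turn from the pose measured when the call began, along the tool's axes at that moment; what a row does not reach only later rows make up. A row lasts 1/8 s, in which the tool goes at most 62.5 mm and 10.7 degrees, less where a joint would pass 70% of its speed; a pose out of reach is approached as far as the arm can. A call with a gripper value outside its range is refused whole. The fingers move at their own pace and stop on an object; "force" is the grip in N (left out, the last holds). Time passes only in rows, so rows that repeat a pose let the fingers close. It gives the time, the measured TCP pose, the force and the opening at its end, in the units of the state.
- robot.get_obs(): the state, without advancing time (a new reading comes with each control period).
- robot.camera(name): name is "scene" or "side" or "wrist"; returns a dict with "pixels" (384x512x3 uint8, red, green, blue), "fx", "fy", "cx", "cy" (pixels), "position" and "attitude" of the camera in the world. Camera axes: x right, y down, z forward; pixel columns grow to the right and rows downward; lengths in m; the calibration is good to about 2 mm. A picture is of the moment at which its call begins. There is no depth.
- robot.hand_in(): hands the job in, once; it reports no verdict.
The state is a dict: "time": time; "q": joint angles; "joint_velocities": joint speeds; "joint_torque": joint torques, N m; "position": TCP position; "tool_rot": TCP orientation; "ft_force": force on the tool from outside, world axes, zero at the start; "moment": the same for the moment, N m; "grip_width": finger opening in m.
Only numpy, scipy, OpenCV 4.12 (cv2) and the standard library are available. Lean on these libraries where they do the work, as an engineer would, in place of code of your own. Each camera call takes 0.05 s, during which the arm holds its last target.

TASK

Pack the finishing kit into the wooden caddy: stand the small wax tin, the edge burnisher, the square bottle and the welt brush upright, each right down in the pocket cut to its own shape and size (the tin in the wide round one, the burnisher in the narrow round one). The big tin and the round bottle are not part of the kit: leave them standing where they are.

Things in the scene. Friction and masses are not known exactly. Their poses are not given: they have to be found in the camera images.
- tin_mid (a point): The small round aluminium wax tin with a flat lid: diameter 56 mm, height 45 mm, upright. The point is its centre, 22.5 mm above its underside; z up. Hold it with the fingertips 12 mm or more above its underside (the pocket hides its lowest 10 mm).
- burnisher_mid (a point): The edge burnisher: turned pale-wood peg, diameter 34 mm, height 65 mm, upright; a groove 6 to 14 mm above its foot, plain 34 mm cylinder from 14 to 50 mm, then a taper to a 20 mm nose. The point is its centre, 32.5 mm above its foot; z up. Hold it with the fingertips 12 mm or more above its underside (the pocket hides its lowest 10 mm).
- bottle_mid (a point): The square bottle of edge dressing: amber glass body 42 x 42 mm, 47 mm high, round black cap of diameter 26 mm, 65 mm high in all, upright. The point is on its axis 32.5 mm above its underside; x and y square to its flat sides, z up. Hold it with the fingertips 12 mm or more above its underside (the pocket hides its lowest 10 mm).
- brush_mid (a point): The welt brush: wooden back 70 x 30 mm standing on stiff dark bristles (lowest 18 mm; wood from 18 to 48 mm), 48 mm high, any yaw. The point is its centre, 24 mm above its underside; x along the 70 mm length, y across the 30 mm width, z up. Hold it with the fingertips 12 mm or more above its underside (the pocket hides its lowest 10 mm).
- pocket_tin (a point): The wide round pocket, diameter 72 mm, 10 mm deep: for the small wax tin. It is cut in one of four fixed plywood blocks (99 mm square, top 20 mm above the bench) that fill the caddy two by two at 100 mm pitch, in any arrangement. The point is the centre of the pocket's floor, 10 mm above the bench; z up, x and y along the block's sides.
- pocket_burnisher (a point): The narrow round pocket, diameter 50 mm, 10 mm deep: for the burnisher. Point (centre of its floor), axes and block as for pocket_tin. The caddy round the four blocks is dark wood, fixed, 212 mm square, rim 24 mm above the bench, on the robot's left, turned by up to 0.4 rad; the blocks turn with it.
- pocket_bottle (a point): The square pocket, 58 x 58 mm, 10 mm deep, sides along its x and y: for the square bottle. Point (centre of its floor), axes and block as for pocket_tin.
- pocket_brush (a point): The oblong pocket, 88 mm along its x, 46 mm along its y, 10 mm deep: for the brush, lengthwise, either way round. Point (centre of its floor), axes and block as for pocket_tin.
- big_tin_mid (a point): The look-alike tin, not for the caddy: same kind and height (45 mm) as the small one but 76 mm in diameter. The point is its centre, 22.5 mm up. All tins, bottles, burnisher and brush stand shuffled on the robot's right, centres at least 100 mm apart; two small loose things up to 28 mm high (thread reel, rubber wedge) stand among them.
- round_bottle_mid (a point): The look-alike bottle, not for the caddy: same amber glass, black cap and height (65 mm) as the square one but with a round body 44 mm in diameter. The point is on its axis 32.5 mm above its underside.
Not all that is in view belongs to the job. What is shaped like the part that bears brush_mid but green or red is not meant.

How it is judged:
By the outcome, as a careful person would: the job done as asked, in the order asked, and still so for the second after the job is handed in, with the robot touching nothing.
It also fails if it takes over 99 s, if anything falls off the work surface, if the arm or the gripper's body presses on something with over 40 N, if the wrist force passes 120 N, or if a joint passes its speed limit or range.

## Working session

There is one attempt and no reset: what is moved stays moved. The work goes in short steps, Python scripts to look and compute and a tool call to move; the robot and the scene stay as the last step left them, time stands still between calls to the robot, and variables do not carry over. Pictures are saved under pics/ and viewed, and the job is handed in when it is done.

Besides the shell and the picture viewer there is one more tool, called after ">>>" in YAML: its name, and indented under it one key for each argument. carry_out: Moves the arm, as the interface text tells. Its arguments: {"type":"object","properties":{"series":{"type":"array"},"force":{"type":"number"}},"required":["series"]}

```bash
mkdir -p pics; cat > h.py <<'E'
from rig import robot
import numpy as np, cv2
from scipy.spatial.transform import Rotation as R
def cam(n):
    c=robot.camera(n); return c
def save(c,f,crop=None,s=1):
    im=c["pixels"][:,:,::-1]
    if crop: x0,y0,x1,y1=crop; im=im[y0:y1,x0:x1]
    cv2.imwrite("pics/"+f,cv2.resize(im,None,fx=s,fy=s,interpolation=cv2.INTER_CUBIC))
def rot(a):
    a=np.array(a,float)
    return a if a.shape==(3,3) else R.from_quat(a).as_matrix()
def back(c,u,v,z):
    d=rot(c["attitude"])@np.array([(u-c["cx"])/c["fx"],(v-c["cy"])/c["fy"],1])
    p=np.array(c["position"]); return p+d*(z-p[2])/d[2]
def proj(c,P):
    q=rot(c["attitude"]).T@(np.array(P)-np.array(c["position"]))
    return c["fx"]*q[0]/q[2]+c["cx"],c["fy"]*q[1]/q[2]+c["cy"]
E
python3 - <<'E'
from h import *
import pickle
for n in["scene","side","wrist"]:
    c=cam(n);save(c,n+"0.png",None,1.5);pickle.dump(c,open(n+"0.pkl","wb"));print(n,c["position"],c["attitude"],c["fx"])
print(robot.get_obs())
E
```

```text
scene [1.12830384 0.38418055 1.14856414] [ 0.40629537  0.8604763  -0.27487458 -0.13765382] 472.359491115404
side [ 0.31036759 -0.68059107  0.76249825] [ 0.92538306 -0.15785402  0.05736365 -0.3397907 ] 352.9905294290667
wrist [0.20968639 0.59410133 0.38497229] [0.84184029 0.51942583 0.07697571 0.1248057 ] 304.98574406213976
{'time': 0.15, 'q': array([ 9.26519325e-01,  5.28267590e-01,  1.43360140e+00,  1.34708397e-05,
        1.18136290e+00, -1.78476057e-01]), 'joint_velocities': array([-0.0011313 , -0.00400567, -0.00413007,  0.00013153, -0.00164862,
        0.00060856]), 'joint_torque': array([-3.43156287e-06, -4.40434849e+01, -1.76841742e+01,  6.33040862e-02,
        5.52737899e-02, -1.27747203e-04]), 'position': array([0.28033465, 0.55799117, 0.22178931]), 'tool_rot': array([ 2.30803069e-01,  9.73000140e-01, -7.48747625e-04, -3.33451171e-04]), 'ft_force': array([-0.8287549 , -0.22404573, -0.2174485 ]), 'moment': array([-0.02094117, -0.00830263,  0.01259412]), 'grip_width': 0.08649662178214845}
```

View pics/scene0.png

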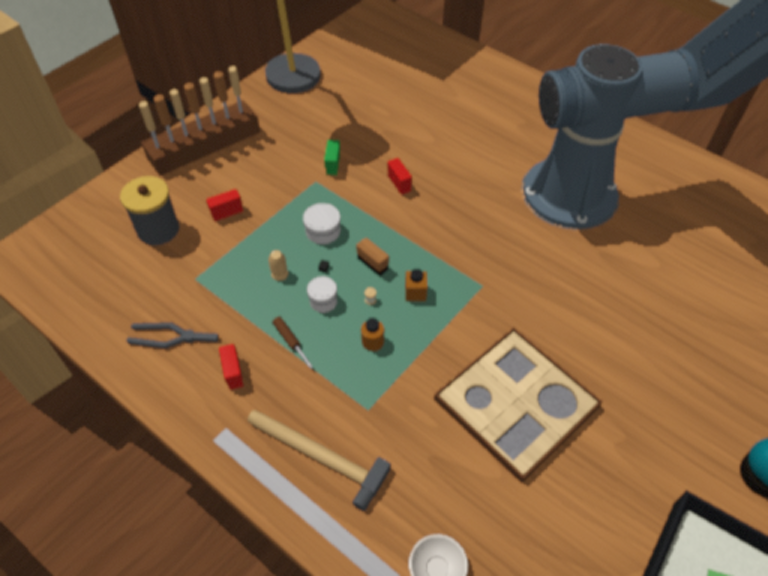

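View pics/side0.png

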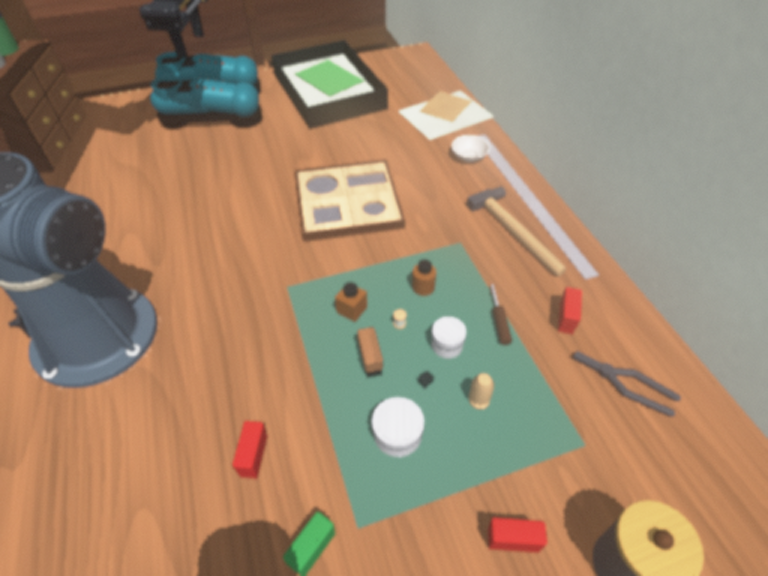

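View pics/wrist0.png

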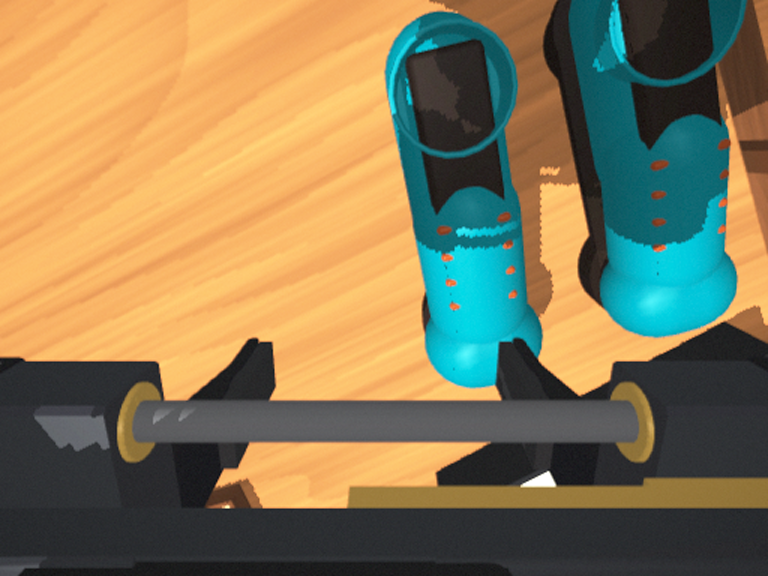

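In the scene view (1.5x): big tin (322,222), small tin (322,293), burnisher (278,265), brush (373,256), bottles at (416,285) and (372,333), caddy (518,402). Red and green blocks are decoys. I'll enlarge crops to check identities and measure.

```bash
python3 - <<'E'
from h import *
import pickle
c=pickle.load(open("scene0.pkl","rb"))
save(c,"s1.png",(165,125,305,245),5.5)
save(c,"s2.png",(280,210,410,325),5.5)
c=pickle.load(open("side0.pkl","rb"))
save(c,"d1.png",(210,165,350,310),4)
save(c,"d2.png",(190,100,275,165),8)
E
```

```text
(no output)
```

View pics/s1.png

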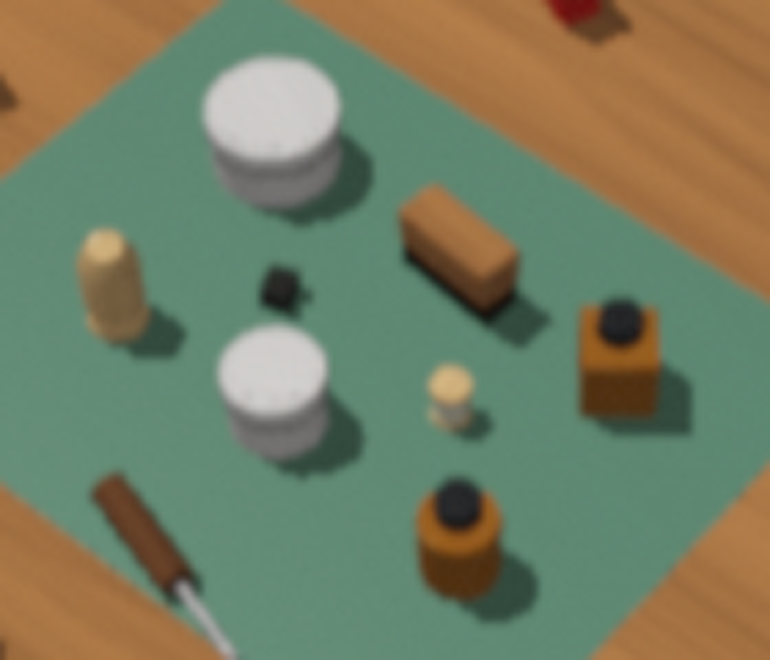

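View pics/s2.png

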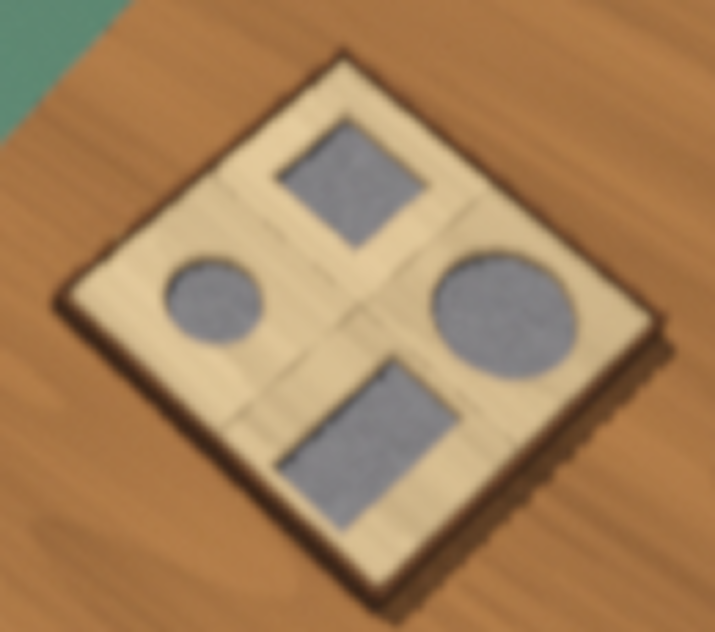

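View pics/d1.png

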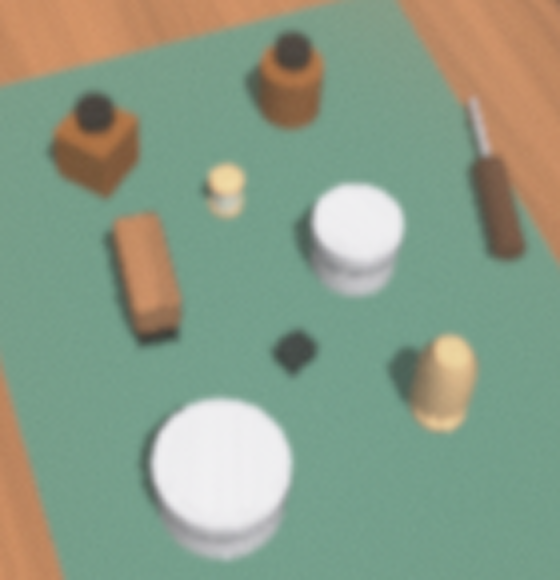

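View pics/d2.png

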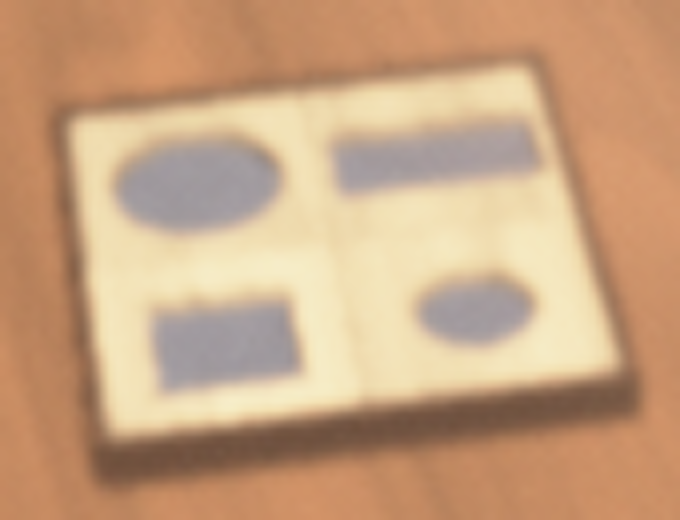

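```bash
python3 - <<'E'
from h import *
import pickle
S=pickle.load(open("scene0.pkl","rb"));D=pickle.load(open("side0.pkl","rb"))
def b(k,X,Y,z):
    c,x0,y0,s={"s1":(S,165,125,5.5),"s2":(S,280,210,5.5),"d1":(D,210,165,4),"d2":(D,190,100,8)}[k]
    return back(c,x0+(X+.5)/s-.5,y0+(Y+.5)/s-.5,z)[:2]
def pr(n,z,*l):
    P=np.array([b(*q,z) for q in l]); print(n,P.round(4).tolist(),"mean",P.mean(0).round(4)); return P
pr("tin",.045,("s1",273,371),("d1",358,223))
pr("big",.045,("s1",272,108),("d1",222,465))
pr("burn",.065,("s1",107,243),("d1",455,350))
pr("sqcap",.065,("s1",622,316),("d1",96,108))
pr("rdcap",.065,("s1",459,497),("d1",294,48))
def poly(n,z,k,l):
    P=np.array([b(k,*q,z) for q in l]);e=np.roll(P,-1,0)-P
    print(n,k,"c",P.mean(0).round(4),"len",np.hypot(*e.T).round(4),"ang",np.degrees(np.arctan2(e[:,1],e[:,0])).round(1))
poly("sq",.047,"s1",[(580,305),(660,308),(657,365),(580,362)])
poly("brush",.048,"s1",[(435,185),(517,248),(485,280),(402,212)])
poly("brush",.048,"d1",[(112,217),(158,212),(181,308),(138,320)])
poly("caddy",.024,"s2",[(345,52),(662,320),(378,598),(58,300)])
poly("caddy",.024,"d2",[(60,105),(540,58),(632,382),(98,445)])
poly("psq",.02,"s2",[(347,118),(430,185),(357,248),(275,180)])
poly("psq",.02,"d2",[(150,303),(290,297),(302,377),(160,395)])
poly("pbr",.02,"s2",[(393,355),(460,415),(343,530),(275,465)])
poly("pbr",.02,"d2",[(330,143),(528,120),(545,170),(340,195)])
pr("ptin",.02,("s2",505,314),("d2",198,181))
pr("pbur",.02,("s2",214,300),("d2",475,308))
E
```

```text
tin [[0.5769, -0.2188], [0.5738, -0.2258]] mean [ 0.5753 -0.2223]
big [[0.4405, -0.3444], [0.4381, -0.3511]] mean [ 0.4393 -0.3478]
burn [[0.5809, -0.3335], [0.583, -0.3379]] mean [ 0.5819 -0.3357]
sqcap [[0.4432, -0.0913], [0.4427, -0.0978]] mean [ 0.443  -0.0946]
rdcap [[0.5852, -0.0838], [0.5836, -0.0912]] mean [ 0.5844 -0.0875]
sq s1 c [ 0.4427 -0.0926] len [0.0429 0.0381 0.0406 0.038 ] ang [ 127.1   35.1  -53.  -141.5]
brush s1 c [ 0.4431 -0.2032] len [0.0635 0.0282 0.0658 0.0264] ang [ 85.    1.6 -96.4 177.1]
brush d1 c [ 0.4398 -0.2125] len [0.0289 0.072  0.0266 0.077 ] ang [-11.7 -97.3 178.8  84.4]
caddy s2 c [0.5233 0.2009] len [0.206  0.2075 0.2037 0.2109] ang [ 81.2  -8.2 -97.8 172.4]
caddy d2 c [0.5189 0.1931] len [0.206  0.2087 0.2046 0.2111] ang [-10.2 -99.3 170.4  81.1]
psq s2 c [0.4644 0.1585] len [0.0542 0.0541 0.0534 0.0542] ang [ 83.2  -9.1 -96.6 171.8]
psq d2 c [0.4624 0.1509] len [0.0555 0.0475 0.055  0.0542] ang [ -15.7 -100.2  171.3   80.1]
pbr s2 c [0.5769 0.2414] len [0.042  0.0842 0.0428 0.0839] ang [ 81.5  -7.5 -98.9 172. ]
pbr d2 c [0.5754 0.2337] len [0.0846 0.0344 0.0861 0.0348] ang [ -8.8 -97.  171.5  80.5]
ptin [[0.4789, 0.2563], [0.4774, 0.2512]] mean [0.4782 0.2538]
pbur [[0.5628, 0.143], [0.5609, 0.1376]] mean [0.5619 0.1403]
```

```bash
cat >> h.py <<'E'
def plan(x,y,z,yaw=None):
    """shift in tool mm, rz deg to world pose (yaw = world angle of jaw axis deg, mod 180)"""
    o=robot.get_obs();T=rot(o["tool_rot"]);d=T.T@(np.array([x,y,z])-o["position"])*1000
    cur=np.degrees(np.arctan2(T[1,1],T[0,1]))
    r=0 if yaw is None else -((yaw-cur+90)%180-90)
    tilt=np.degrees(np.arccos(-T[2,2]))
    print("shift",d.round(1),"rz",round(r,1),"| yaw",round(cur,1),"tilt",round(tilt,2),"q1,q6 deg",np.degrees(o["q"][[0,5]]).round(1),"t",o["time"],"ft",o["ft_force"].round(1),"w",round(o["grip_width"],4),"pos",o["position"].round(4))
E
python3 - <<'E'
from h import *
import pickle
S=pickle.load(open("scene0.pkl","rb"));W=pickle.load(open("wrist0.pkl","rb"))
def b(X,Y,z,s=5.5): return back(S,165+(X+.5)/s-.5,125+(Y+.5)/s-.5,z)[:2]
print("reel",b(451,382,.025),"wedge",b(281,290,.01))
o=robot.get_obs();T=rot(o["tool_rot"])
for p in [(0,0,0),(0,0,-.019),(0,0,.15),(.05,0,.15),(.1,0,.15),(.15,0,.15),(.2,0,.15)]:
    print(p,np.round(proj(W,o["position"]+T@np.array(p)),0))
plan(.575,-.222,.2,0)
E
```

```text
reel [ 0.51148551 -0.15178836] wedge [ 0.51534882 -0.27223304]
(0, 0, 0) [256. 241.]
(0, 0, -0.019) [256. 257.]
(0, 0, 0.15) [256. 178.]
(0.05, 0, 0.15) [256. 130.]
(0.1, 0, 0.15) [256.  77.]
(0.15, 0, 0.15) [256.  19.]
(0.2, 0, 0.15) [256. -46.]
shift [-613.6 -564.5   22.5] rz 63.3 | yaw 63.3 tilt 0.09 q1,q6 deg [ 53.1 -10.2] t 0.15 ft [-0.8 -0.2 -0.2] w 0.0865 pos [0.2803 0.558  0.2218]
```

>>> carry_out:
  series:
    - [-614,-565,22,0,0,63,1]
    - [-614,-565,22,0,0,63,1]
    - [-614,-565,22,0,0,63,1]
    - [-614,-565,22,0,0,63,1]
    - [-614,-565,22,0,0,63,1]
    - [-614,-565,22,0,0,63,1]
    - [-614,-565,22,0,0,63,1]
    - [-614,-565,22,0,0,63,1]
  force: 20

```text
time: 1.15
position: [0.4575, 0.0888, 0.2094]
tool_rot: [0.705, 0.709, -0.001, 0.0]
ft_force: [1.3, 0.6, -0.4]
grip_width: 0.0872
```

```bash
python3 -c "
from h import *
plan(.575,-.222,.2,0)"
```

```text
shift [-311.4  115.9    9.7] rz 0.3 | yaw 0.3 tilt 0.08 q1,q6 deg [-2.8 -3. ] t 1.15 ft [ 1.3  0.6 -0.4] w 0.0872 pos [0.4575 0.0888 0.2094]
```

>>> carry_out:
  series:
    - [-311,116,10,0,0,0,1]
    - [-311,116,10,0,0,0,1]
    - [-311,116,10,0,0,0,1]
    - [-311,116,10,0,0,0,1]
    - [-311,116,10,0,0,0,1]
    - [-311,116,10,0,0,0,1]
    - [-311,116,10,0,0,0,1]

```text
time: 2.02
position: [0.5749, -0.2224, 0.199]
tool_rot: [0.706, 0.708, -0.001, -0.0]
ft_force: [0.1, 0.6, 0.1]
grip_width: 0.0868
```

```bash
python3 -c "
from h import *
import pickle
plan(.575,-.222,.2,0)
c=cam('wrist');save(c,'w1.png',None,1.5);pickle.dump(c,open('w1.pkl','wb'))
print(proj(c,(.5769,-.2188,.045)),proj(c,(.5738,-.2258,.045)))"
```

```text
shift [ 0.4  0.1 -1. ] rz 0.2 | yaw 0.2 tilt 0.08 q1,q6 deg [-31.5 -31.7] t 2.025 ft [0.1 0.6 0.1] w 0.0868 pos [ 0.5749 -0.2224  0.199 ]
(np.float64(257.8391137070786), np.float64(174.70834932492662)) (np.float64(254.92239375054774), np.float64(181.03764780487637))
```

View pics/w1.png

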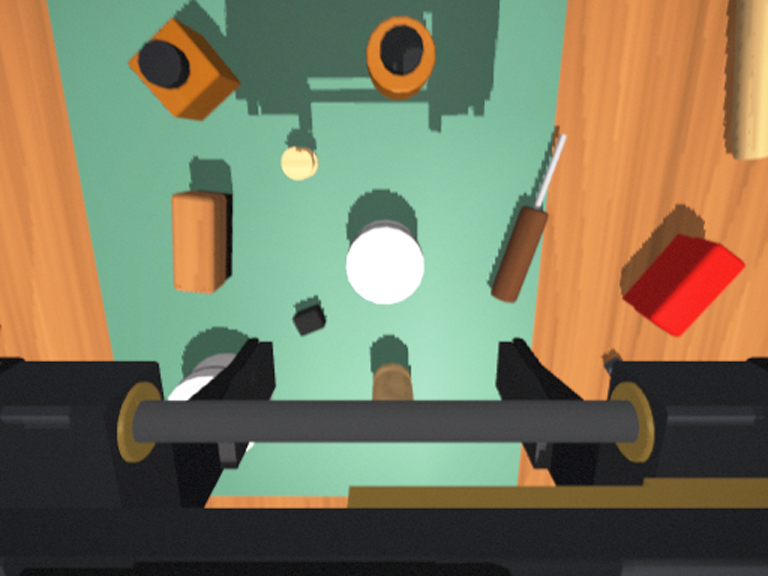

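The picture shows the small tin lid centred at (385,263) (1.5x). The square bottle is at (183,70) with a faceted body, the round one at (400,57), and the brush at (200,242). The big tin is partly hidden lower left. I'll measure everything in this view.

```bash
python3 - <<'E'
from h import *
import pickle
c=pickle.load(open("w1.pkl","rb"))
save(c,"w1a.png",(80,5,170,90),8);save(c,"w1b.png",(105,115,170,205),6)
b=lambda X,Y,z: back(c,(X+.5)/1.5-.5,(Y+.5)/1.5-.5,z)[:2]
print("tin",b(385,263,.045),"rdcap",b(402,47,.065),"sqcap",b(163,63,.065))
E
```

```text
tin [ 0.57547135 -0.21930897] rdcap [ 0.58494411 -0.08449037] sqcap [ 0.44380619 -0.09353955]
```

View pics/w1a.png

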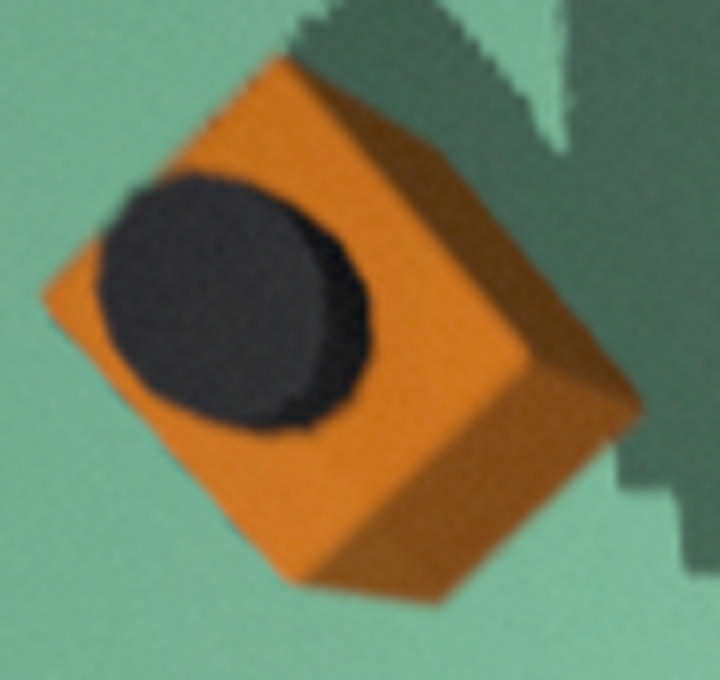

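View pics/w1b.png

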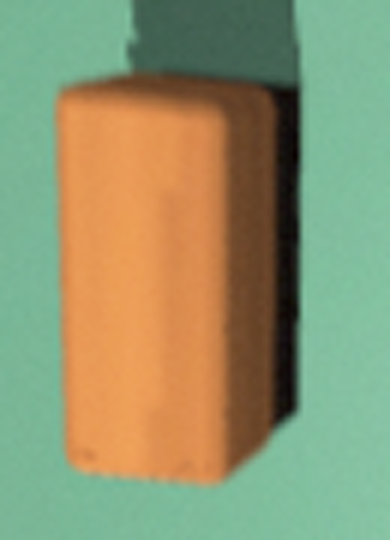

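```bash
python3 - <<'E'
from h import *
import pickle
c=pickle.load(open("w1.pkl","rb"))
def poly(n,z,x0,y0,s,l):
    P=np.array([back(c,x0+(X+.5)/s-.5,y0+(Y+.5)/s-.5,z)[:2] for X,Y in l]);e=np.roll(P,-1,0)-P
    print(n,"c",P.mean(0).round(4),"len",np.hypot(*e.T).round(4),"ang",np.degrees(np.arctan2(e[:,1],e[:,0])).round(1))
poly("sq",.047,80,5,8,[(280,55),(535,355),(298,582),(42,295)])
poly("brush",.048,105,115,6,[(60,95),(222,112),(222,480),(68,470)])
plan(.5755,-.2195,.016,0)
E
```

```text
sq c [ 0.4422 -0.0935] len [0.0408 0.0402 0.0409 0.0401] ang [ -50.3 -141.   129.5   38.8]
brush c [ 0.4413 -0.2068] len [0.0272 0.0657 0.0275 0.0667] ang [ -5.7 -96.  176.3  83.8]
shift [  1.    1.7 183. ] rz 0.3 | yaw 0.3 tilt 0.15 q1,q6 deg [-31.4 -31.6] t 2.075 ft [ 0.9  0.6 -0.9] w 0.087 pos [ 0.5742 -0.2206  0.199 ]
```

>>> carry_out:
  series:
    - [1,1,60,0,0,0,1]
    - [1,1,110,0,0,0,1]
    - [1,1,150,0,0,0,1]
    - [1,1,172,0,0,0,1]
    - [1,1,182,0,0,0,1]
    - [1,1,182,0,0,0,0.3]
    - [1,1,182,0,0,0,-1]
    - [1,1,182,0,0,0,-1]
  force: 20

```text
time: 3.08
position: [0.5755, -0.2198, 0.0183]
tool_rot: [0.705, 0.709, -0.0, -0.0]
ft_force: [0.3, 0.3, -0.2]
grip_width: 0.0647
```

>>> carry_out:
  series:
    - [0,0,0,0,0,0,-1]
    - [0,0,0,0,0,0,-1]

```text
time: 3.32
position: [0.5758, -0.22, 0.019]
tool_rot: [0.705, 0.709, -0.0, 0.0]
ft_force: [0.3, 1.0, 3.3]
grip_width: 0.0545
```

```bash
python3 -c "
from h import *
plan(.5,.0,.16,0)
c=cam('scene');save(c,'s3.png',(165,100,345,240),4)"
```

```text
shift [ 220.3  -74.7 -141.2] rz 0.3 | yaw 0.3 tilt 0.05 q1,q6 deg [-31.3 -31.5] t 3.325 ft [0.3 1.  3.3] w 0.0545 pos [ 0.5758 -0.22    0.019 ]
```

View pics/s3.png

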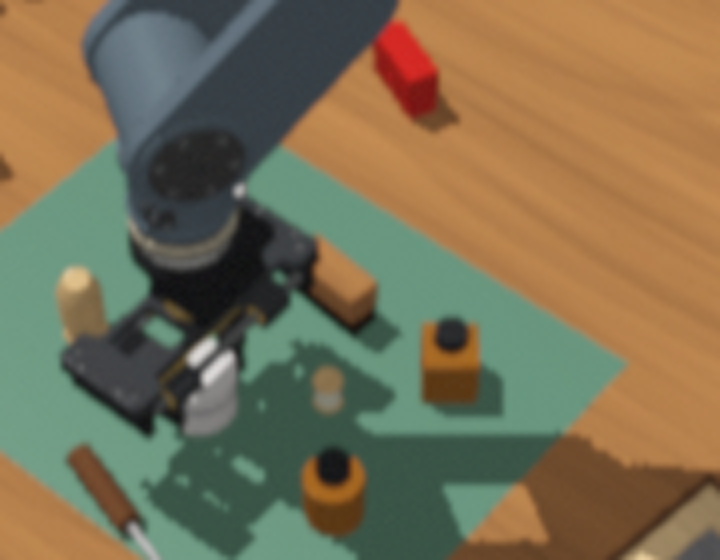

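>>> carry_out:
  series:
    - [0,0,-20,0,0,0,-1]
    - [0,0,-70,0,0,0,-1]
    - [0,0,-120,0,0,0,-1]
    - [60,-10,-130,0,0,0,-1]
    - [120,-30,-130,0,0,0,-1]
    - [175,-45,-130,0,0,0,-1]
    - [230,-60,-130,0,0,0,-1]
    - [285,-70,-130,0,0,0,-1]

```text
time: 4.38
position: [0.5036, 0.0664, 0.1498]
tool_rot: [0.706, 0.709, 0.0, 0.001]
ft_force: [-0.3, -1.3, -1.1]
grip_width: 0.0549
```

```bash
python3 -c "
from h import *
plan(.479,.256,.15,0)"
```

```text
shift [189.7 -23.8  -0.3] rz 0.2 | yaw 0.2 tilt 0.08 q1,q6 deg [-5.1 -5.3] t 4.375 ft [-0.3 -1.3 -1.1] w 0.0549 pos [0.5036 0.0664 0.1498]
```

>>> carry_out:
  series:
    - [60,-15,-30,0,0,0,-1]
    - [100,-24,-30,0,0,0,-1]
    - [110,-24,-30,0,0,0,-1]
    - [110,-24,-30,0,0,0,-1]

```text
time: 4.88
position: [0.4792, 0.1765, 0.1803]
tool_rot: [0.705, 0.709, 0.0, 0.001]
ft_force: [-0.7, 0.0, -2.0]
grip_width: 0.0543
```

```bash
python3 -c "
from h import *
import pickle
plan(.479,.256,.15,0)
c=cam('wrist');save(c,'w2.png',None,1.5);pickle.dump(c,open('w2.pkl','wb'))
for p in [(.4787,.2555),(.5625,.1415),(.4637,.1568),(.5777,.2403)]: print(np.round(proj(c,(*p,.02)),1)*1.5)
"
```

```text
shift [79.5  0.2 30.2] rz 0.3 | yaw 0.3 tilt 0.15 q1,q6 deg [7.7 7.4] t 4.875 ft [-0.7  0.  -2. ] w 0.0543 pos [0.4792 0.1765 0.1803]
[382.95 151.35]
[493.8  310.65]
[361.95 290.4 ]
[526.65 175.35]
```

View pics/w2.png

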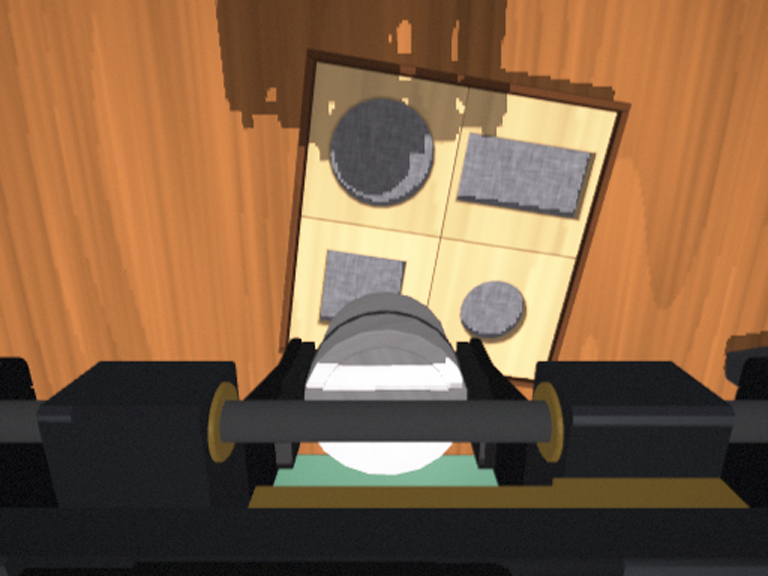

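The wide round pocket is at (382,151), the narrow one at (492,310), the oblong at (525,176) and the square at (363,290). All match the predictions within 1–2 px, and the tin hangs straight.

```bash
python3 - <<'E'
from h import *
import pickle
c=pickle.load(open("w2.pkl","rb"))
b=lambda X,Y,z: back(c,(X+.5)/1.5-.5,(Y+.5)/1.5-.5,z)[:2]
a=lambda p,q,z:print(np.degrees(np.arctan2(*(b(*q,z)-b(*p,z))[::-1])))
a((302,217),(577,257),.02);a((470,134),(594,153),.02);a((310,51),(629,105),.024)
for p in[(382,151),(492,310),(525,175)]:print(b(*p,.02))
plan(.4785,.2555,.15,0)
E
```

```text
-7.971790167032792
-7.816509483002272
-8.350687849911582
[0.47789435 0.25584522]
[0.56091972 0.14215339]
[0.57631657 0.24067977]
shift [79.8 -0.6 29.9] rz 0.3 | yaw 0.3 tilt 0.13 q1,q6 deg [7.6 7.4] t 4.925 ft [-0.7 -0.8 -0.7] w 0.0546 pos [0.4794 0.1757 0.18  ]
```

>>> carry_out:
  series:
    - [55,0,30,0,0,0,-1]
    - [80,-1,60,0,0,0,-1]
    - [80,-1,100,0,0,0,-1]
    - [80,-1,130,0,0,0,-1]
    - [80,-1,145,0,0,0,-1]
    - [80,-1,150,0,0,0,-1]
    - [80,-1,151,0,0,0,-1]
    - [80,-1,151,0,0,0,-1]

```text
time: 5.92
position: [0.4791, 0.2555, 0.0298]
tool_rot: [0.706, 0.709, 0.001, 0.002]
ft_force: [0.4, -0.2, -0.9]
grip_width: 0.0539
```

```bash
python3 -c "
from h import *
import pickle
plan(.4785,.2555,.15,0)
c=cam('wrist');save(c,'w3.png',None,1.2)
c=cam('side');save(c,'d3.png',(190,80,290,165),7)
"
```

```text
shift [-1.000e-01 -2.000e-01 -1.202e+02] rz 0.2 | yaw 0.2 tilt 0.22 q1,q6 deg [16.3 16.2] t 5.925 ft [ 0.4 -0.2 -0.9] w 0.0539 pos [0.4791 0.2555 0.0298]
```

View pics/d3.png

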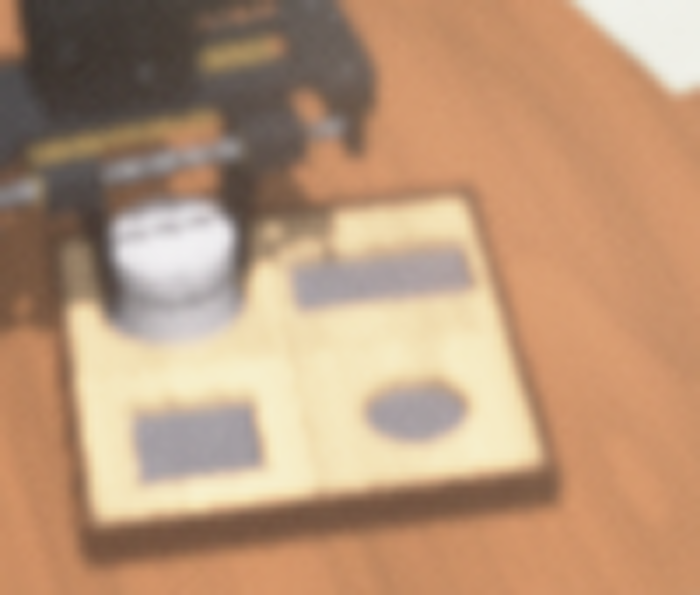

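View pics/w3.png

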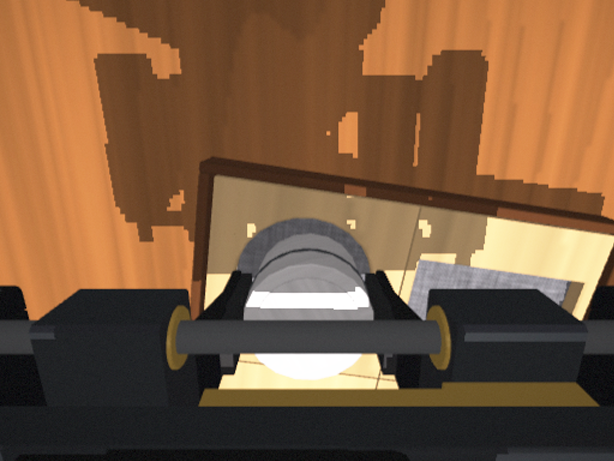

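The tin is centred in its pocket and just above the floor, so I'll release it.

>>> carry_out:
  series:
    - [0,0,1,0,0,0,-1]
    - [0,0,1,0,0,0,0.1]
    - [0,0,1,0,0,0,0.5]
    - [0,0,1,0,0,0,0.6]
    - [0,0,1,0,0,0,0.6]
    - [0,0,-20,0,0,0,0.6]
    - [0,0,-70,0,0,0,0.6]
    - [0,0,-125,0,0,0,0.6]

```text
time: 7.02
position: [0.4778, 0.2555, 0.1554]
tool_rot: [0.706, 0.709, -0.0, 0.001]
ft_force: [0.7, -0.0, 0.0]
grip_width: 0.0698
```

```bash
python3 -c "
from h import *
plan(.581,-.33,.19,0)
c=cam('wrist');save(c,'w4.png',None,1.2)
"
```

```text
shift [-586.   100.7  -33.6] rz 0.2 | yaw 0.2 tilt 0.12 q1,q6 deg [16.4 16.2] t 7.025 ft [ 0.7 -0.   0. ] w 0.0698 pos [0.4778 0.2555 0.1554]
```

View pics/w4.png

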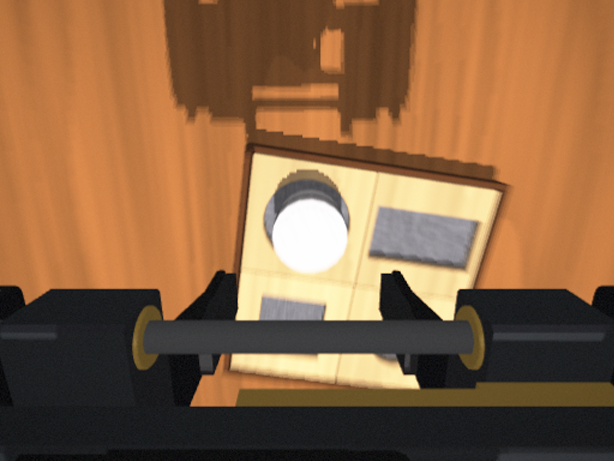

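The tin stands upright in the wide pocket (lid at 310,235). Next is the burnisher.

>>> carry_out:
  series:
    - [-586,101,-34,0,0,0,0.6]
    - [-586,101,-34,0,0,0,0.6]
    - [-586,101,-34,0,0,0,0.6]
    - [-586,101,-34,0,0,0,0.6]
    - [-586,101,-34,0,0,0,0.6]
    - [-586,101,-34,0,0,0,0.6]
    - [-586,101,-34,0,0,0,0.6]
    - [-586,101,-34,0,0,0,0.6]

```text
time: 8.07
position: [0.5684, -0.2368, 0.19]
tool_rot: [0.706, 0.709, 0.006, 0.004]
ft_force: [0.8, 0.6, 0.6]
grip_width: 0.0696
```

```bash
python3 -c "
from h import *
plan(.581,-.33,.19,0)"
```

```text
shift [-93.2  12.2  -0.1] rz 0.3 | yaw 0.3 tilt 0.88 q1,q6 deg [-33.3 -33.9] t 8.075 ft [0.8 0.6 0.6] w 0.0696 pos [ 0.5684 -0.2368  0.19  ]
```

```bash
cat >> h.py <<'E'
def plan(x,y,z,yaw):
    o=robot.get_obs();T=rot(o["tool_rot"]);d=T.T@(np.array([x,y,z])-o["position"])*1000
    cur=np.degrees(np.arctan2(T[1,1],T[0,1])); yaw=cur+((yaw-cur+90)%180-90)
    a=np.radians(yaw);Y=np.array([np.cos(a),np.sin(a),0]);Z=np.array([0,0,-1.]);D=np.c_[np.cross(Y,Z),Y,Z]
    rv=np.degrees(R.from_matrix(T.T@D).as_rotvec())
    print("shift",d.round(1),"rv",rv.round(1),"| yaw",round(cur,1),"q1,q6",np.degrees(o["q"][[0,5]]).round(1),"t",round(o["time"],2),"ft",o["ft_force"].round(1),"w",round(o["grip_width"],4),"pos",o["position"].round(4))
E
python3 -c "
from h import *
plan(.581,-.33,.19,0)"
```

```text
shift [-93.2  12.2  -0.1] rv [ 0.9 -0.2  0.3] | yaw 0.3 q1,q6 [-33.3 -33.9] t 8.07 ft [0.8 0.6 0.6] w 0.0696 pos [ 0.5684 -0.2368  0.19  ]
```

>>> carry_out:
  series:
    - [-50,7,0,0.9,-0.2,0,0.6]
    - [-93,12,0,0.9,-0.2,0,0.6]
    - [-93,12,0,0.9,-0.2,0,0.6]
    - [-93,12,0,0.9,-0.2,0,0.6]

```text
time: 8.57
position: [0.5801, -0.3289, 0.1892]
tool_rot: [0.706, 0.709, -0.0, -0.001]
ft_force: [0.1, -0.4, -0.6]
grip_width: 0.0697
```

```bash
python3 -c "
from h import *
c=cam('wrist');save(c,'w5.png',None,1.5)
import pickle;pickle.dump(c,open('w5.pkl','wb'))
print(proj(c,(.581,-.3335,.065)))
plan(.581,-.334,.015,0)"
```

```text
(np.float64(256.7805720472453), np.float64(190.1144562678361))
shift [ -5.9   1.  174.4] rv [-0.1 -0.1  0.3] | yaw 0.3 q1,q6 [-39.1 -39.4] t 8.62 ft [ 0.2 -0.5  0.1] w 0.0696 pos [ 0.5803 -0.3283  0.1894]
```

View pics/w5.png

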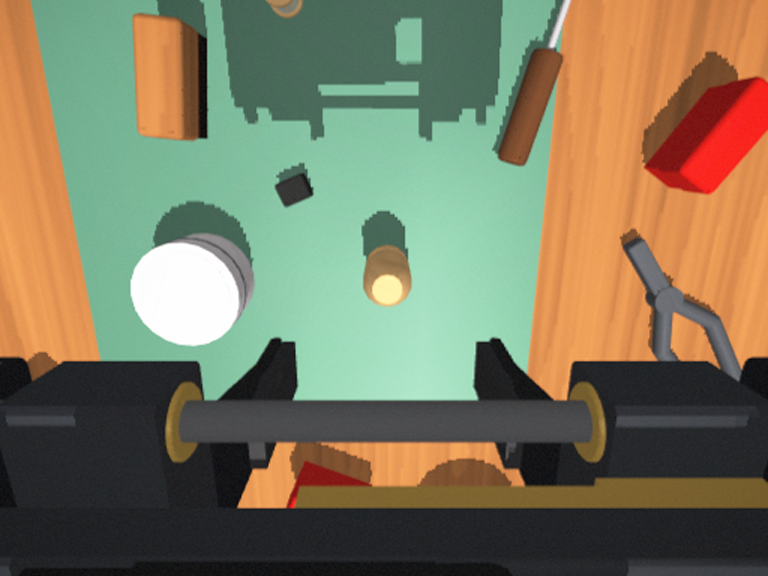

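The pale nose is at (387,289), with the fingers clear of everything around it.

>>> carry_out:
  series:
    - [-7,2,50,0,0,0,0.6]
    - [-7,2,100,0,0,0,0.6]
    - [-7,2,145,0,0,0,0.6]
    - [-7,2,165,0,0,0,0.6]
    - [-7,2,173,0,0,0,0.6]
    - [-7,2,173,0,0,0,0.1]
    - [-7,2,173,0,0,0,-1]
    - [-7,2,173,0,0,0,-1]
  force: 20

```text
time: 9.62
position: [0.5827, -0.3358, 0.018]
tool_rot: [0.705, 0.709, -0.0, 0.0]
ft_force: [-0.2, 0.3, -0.6]
grip_width: 0.0473
```

>>> carry_out:
  series:
    - [0,0,0,0,0,0,-1]
    - [0,0,0,0,0,0,-1]
    - [0,0,0,0,0,0,-1]

```text
time: 10.0
position: [0.5831, -0.3362, 0.0188]
tool_rot: [0.705, 0.709, -0.0, 0.001]
ft_force: [-0.5, 0.4, 4.7]
grip_width: 0.0336
```

```bash
python3 -c "
from h import *
plan(.5615,.142,.17,0)
c=cam('wrist');save(c,'w6.png',None,1.2)"
```

```text
shift [ 478.  -19. -152.] rv [0.1 0.1 0.3] | yaw 0.3 q1,q6 [-39.4 -39.7] t 10.0 ft [-0.5  0.4  4.7] w 0.0336 pos [ 0.5831 -0.3362  0.0188]
```

View pics/w6.png

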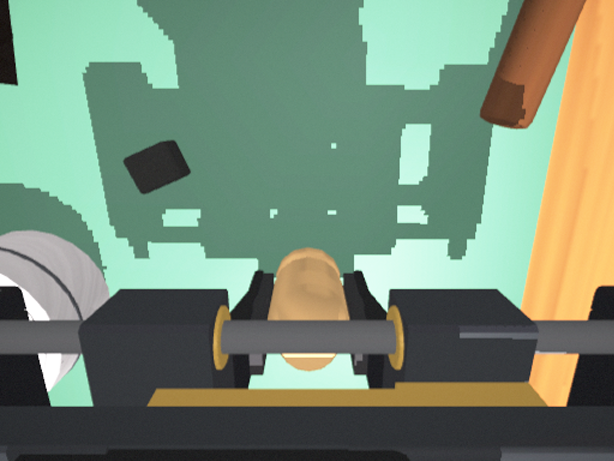

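>>> carry_out:
  series:
    - [0,0,-20,0,0,0,-1]
    - [0,0,-70,0,0,0,-1]
    - [0,0,-125,0,0,0,-1]
    - [40,0,-152,0,0,0,-1]
    - [100,-5,-152,0,0,0,-1]
    - [160,-5,-152,0,0,0,-1]
    - [220,-10,-152,0,0,0,-1]
    - [280,-10,-152,0,0,0,-1]

```text
time: 11.05
position: [0.571, -0.0541, 0.1712]
tool_rot: [0.706, 0.709, 0.0, 0.001]
ft_force: [0.7, 1.4, -1.1]
grip_width: 0.0334
```

```bash
python3 -c "
from h import *
plan(.5615,.142,.17,0)"
```

```text
shift [196.1  -8.6   0.9] rv [0.1 0.1 0.3] | yaw 0.3 q1,q6 [-16.5 -16.8] t 11.05 ft [ 0.7  1.4 -1.1] w 0.0334 pos [ 0.571  -0.0541  0.1712]
```

>>> carry_out:
  series:
    - [55,-3,0,0,0,0,-1]
    - [110,-5,0,0,0,0,-1]
    - [160,-8,0,0,0,0,-1]
    - [190,-9,10,0,0,0,-1]
    - [196,-9,40,0,0,0,-1]
    - [196,-9,60,0,0,0,-1]
    - [196,-9,60,0,0,0,-1]

```text
time: 11.92
position: [0.5599, 0.142, 0.1101]
tool_rot: [0.705, 0.709, -0.001, 0.0]
ft_force: [1.1, -0.3, -1.7]
grip_width: 0.0333
```

```bash
python3 -c "
from h import *
plan(.5615,.142,.029,0)
c=cam('wrist');save(c,'w7.png',None,1.2)
c=cam('side');save(c,'d7.png',(190,60,290,165),6)"
```

```text
shift [ 0.2  1.7 81.1] rv [-0.1  0.1  0.3] | yaw 0.3 q1,q6 [3.2 3. ] t 11.93 ft [ 1.1 -0.3 -1.7] w 0.0333 pos [0.5599 0.142  0.1101]
```

View pics/w7.png

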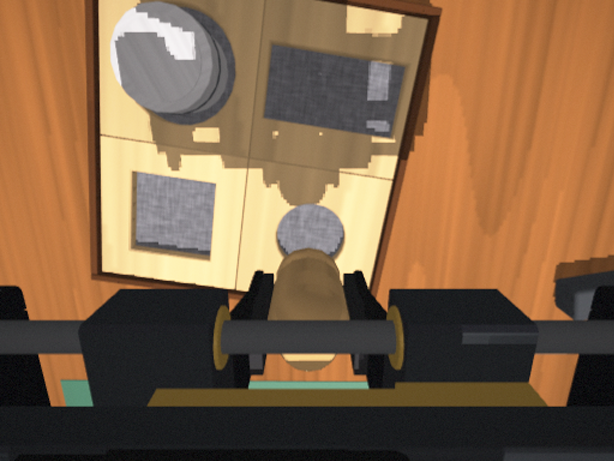

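View pics/d7.png

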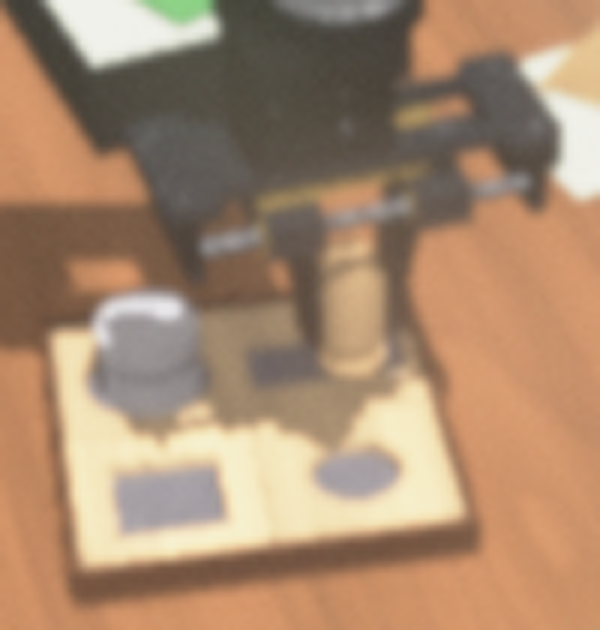

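>>> carry_out:
  series:
    - [0,1,35,0,0,0,-1]
    - [0,1,60,0,0,0,-1]
    - [0,1,75,0,0,0,-1]
    - [0,1,80,0,0,0,-1]
    - [0,1,82,0,0,0,-1]
    - [0,1,82,0,0,0,-1]

```text
time: 12.78
position: [0.5635, 0.1417, 0.0304]
tool_rot: [0.706, 0.709, 0.001, 0.002]
ft_force: [0.5, 0.1, -0.7]
grip_width: 0.0336
```

>>> carry_out:
  series:
    - [0,0,0,0,0,0,-0.2]
    - [0,0,0,0,0,0,0.1]
    - [0,0,0,0,0,0,0.2]
    - [0,0,0,0,0,0,0.2]
    - [0,0,-30,0,0,0,0.2]
    - [0,0,-80,0,0,0,0.2]
    - [0,0,-135,0,0,0,0.2]

```text
time: 13.65
position: [0.5622, 0.1418, 0.1661]
tool_rot: [0.706, 0.709, 0.0, 0.001]
ft_force: [1.0, 0.1, 0.5]
grip_width: 0.0521
```

```bash
python3 -c "
from h import *
c=cam('wrist');save(c,'w8.png',None,1.2)
plan(.4425,-.097,.19,39.3);plan(.4425,-.097,.19,129.3)"
```

```text
shift [-238.8 -125.4  -17.9] rv [  0.9   0.4 -39. ] | yaw 0.3 q1,q6 [3.2 3. ] t 13.7 ft [ 0.5 -0.5  4.4] w 0.0521 pos [0.567  0.1424 0.1741]
shift [-238.8 -125.4  -17.9] rv [ 0.9 -0.4 51. ] | yaw 0.3 q1,q6 [3.2 3. ] t 13.7 ft [ 0.5 -0.5  4.4] w 0.0521 pos [0.567  0.1424 0.1741]
```

View pics/w8.png

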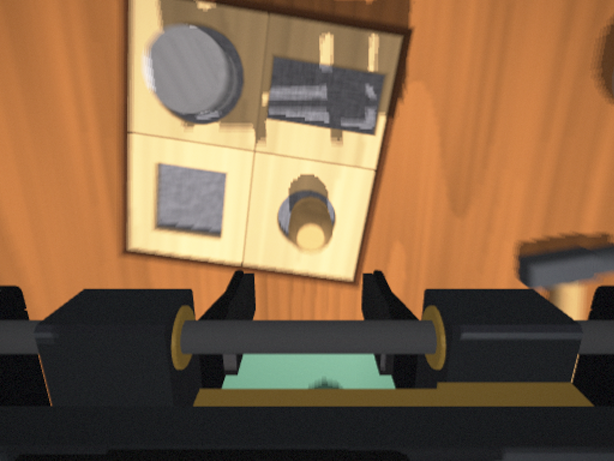

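The burnisher stands in the narrow pocket. Next is the square bottle, with the jaw yaw at 39.3°, squarely onto its flats and clear of the reel.

>>> carry_out:
  series:
    - [-239,-125,-18,0,0,-39,0.6]
    - [-239,-125,-18,0,0,-39,0.6]
    - [-239,-125,-18,0,0,-39,0.6]
    - [-239,-125,-18,0,0,-39,0.6]
    - [-239,-125,-18,0,0,-39,0.6]
    - [-239,-125,-18,0,0,-39,0.6]
    - [-239,-125,-18,0,0,-39,0.6]
    - [-239,-125,-18,0,0,-39,0.6]

```text
time: 14.7
position: [0.4432, -0.0962, 0.19]
tool_rot: [0.428, 0.904, 0.003, 0.008]
ft_force: [-0.8, 0.0, -0.2]
grip_width: 0.0695
```

```bash
python3 -c "
from h import *
c=cam('wrist');save(c,'w9.png',None,1.5)
save(c,'w9a.png',(200,120,310,230),6)
import pickle;pickle.dump(c,open('w9.pkl','wb'))
plan(.4425,-.0935,.015,39.3)"
```

```text
shift [  4.4  -1.  174.9] rv [0.7 0.6 0.1] | yaw 39.4 q1,q6 [-26.7 -66.4] t 14.75 ft [ 0.3 -0.5 -0.4] w 0.0695 pos [ 0.4432 -0.0962  0.19  ]
```

View pics/w9.png

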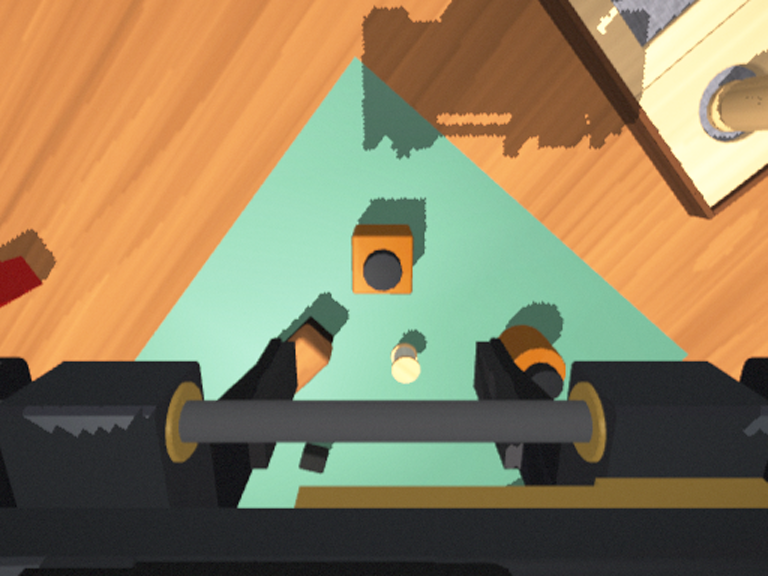

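View pics/w9a.png

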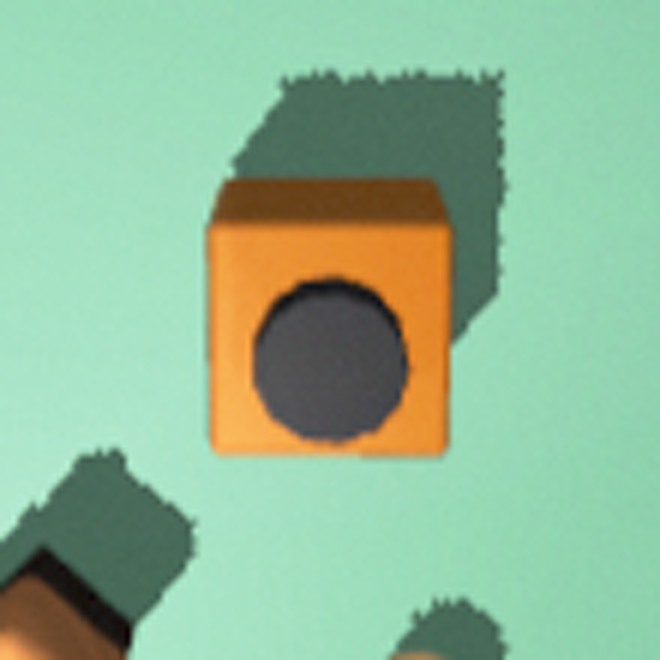

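This is the square bottle: flat square shoulders, cap at (382,270), aligned with the jaws. The round one is at (537,355). Computing a refined centre.

```bash
python3 -c "
from h import *
import pickle
c=pickle.load(open('w9.pkl','rb'))
f=lambda X,Y,z:back(c,200+(X+.5)/6-.5,120+(Y+.5)/6-.5,z)[:2]
print(f(331,360,.065)); P=np.array([f(*q,.047) for q in [(208,225),(452,225),(448,455),(212,455)]]);print(P.mean(0))
e=P[1]-P[0];print(np.degrees(np.arctan2(e[1],e[0])));e=P[2]-P[3];print(np.degrees(np.arctan2(e[1],e[0])))
p=(f(331,360,.065)+P.mean(0))/2
plan(*p,.015,39.3)"
```

```text
[ 0.44147474 -0.09284683]
[ 0.44254606 -0.09416122]
39.2417599501277
39.13254369829465
shift [  4.7  -1.4 174.9] rv [0.7 0.6 0.1] | yaw 39.4 q1,q6 [-26.7 -66.4] t 14.75 ft [ 0.3 -0.5 -0.4] w 0.0695 pos [ 0.4432 -0.0962  0.19  ]
```

>>> carry_out:
  series:
    - [5,-1,50,0.7,0.6,0,0.6]
    - [5,-1,100,0.7,0.6,0,0.6]
    - [5,-1,145,0.7,0.6,0,0.6]
    - [5,-1,165,0.7,0.6,0,0.6]
    - [5,-1,173,0.7,0.6,0,0.6]
    - [5,-1,174,0.7,0.6,0,0.6]

```text
time: 15.5
position: [0.4424, -0.0926, 0.0157]
tool_rot: [0.427, 0.904, 0.0, 0.0]
ft_force: [-0.6, -0.6, 0.2]
grip_width: 0.0697
```

```bash
python3 -c "
from h import *
plan(.442,-.0935,.017,39.2)"
```

```text
shift [-0.4 -0.9 -1.3] rv [0.  0.  0.2] | yaw 39.4 q1,q6 [-26.  -65.5] t 15.5 ft [-0.6 -0.6  0.2] w 0.0697 pos [ 0.4424 -0.0926  0.0157]
```

>>> carry_out:
  series:
    - [0,-1,-1,0,0,0,0.1]
    - [0,-1,-1,0,0,0,-0.2]
    - [0,-1,-1,0,0,0,-1]
    - [0,-1,-1,0,0,0,-1]
    - [0,-1,-1,0,0,0,-1]
    - [0,-1,-1,0,0,0,-1]
  force: 20

```text
time: 16.25
position: [0.4419, -0.0934, 0.0172]
tool_rot: [0.427, 0.904, 0.0, 0.001]
ft_force: [-0.2, -0.3, 6.2]
grip_width: 0.042
```

```bash
python3 -c "
from h import *
plan(.463,.157,.17,-8)
c=cam('wrist');save(c,'w10.png',None,1.2)"
```

```text
shift [ 179.8  175.5 -152.8] rv [ 0.1  0.  47.4] | yaw 39.4 q1,q6 [-26.2 -65.6] t 16.25 ft [-0.2 -0.3  6.2] w 0.042 pos [ 0.4419 -0.0934  0.0172]
```

View pics/w10.png

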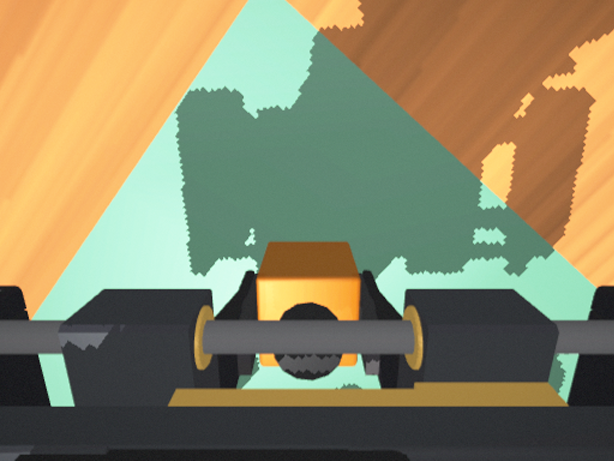

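>>> carry_out:
  series:
    - [0,0,-20,0,0,0,-1]
    - [0,0,-70,0,0,0,-1]
    - [0,0,-120,0,0,9,-1]
    - [40,38,-153,0,0,18,-1]
    - [80,76,-153,0,0,28,-1]
    - [120,115,-153,0,0,38,-1]
    - [155,150,-153,0,0,47,-1]
    - [180,175,-153,0,0,47,-1]

```text
time: 17.3
position: [0.4619, 0.1587, 0.1698]
tool_rot: [0.753, 0.659, -0.0, 0.0]
ft_force: [0.3, -0.0, -1.3]
grip_width: 0.0417
```

```bash
python3 -c "
from h import *
plan(.463,.157,.1,-8)"
```

```text
shift [-1.5  1.3 69.8] rv [0.  0.  0.4] | yaw -7.6 q1,q6 [ 5.8 13.5] t 17.3 ft [ 0.3 -0.  -1.3] w 0.0417 pos [0.4619 0.1587 0.1698]
```

>>> carry_out:
  series:
    - [-1,1,40,0,0,0.5,-1]
    - [-1,1,65,0,0,0.5,-1]
    - [-1,1,75,0,0,0.5,-1]
    - [-1,1,75,0,0,0.5,-1]

```text
time: 17.8
position: [0.4623, 0.1573, 0.0943]
tool_rot: [0.756, 0.655, -0.001, -0.0]
ft_force: [0.2, 0.9, -1.4]
grip_width: 0.0416
```

```bash
python3 -c "
from h import *
c=cam('wrist');save(c,'w11.png',None,1.2)
c=cam('side');save(c,'d11.png',(190,80,290,165),7)
plan(.463,.157,.0275,-8)"
```

```text
shift [-0.4 -0.4 67.9] rv [ 0.1 -0.  -0.1] | yaw -8.1 q1,q6 [ 5.7 13.8] t 17.9 ft [-0.2  0.7 -1.6] w 0.042 pos [0.4633 0.1574 0.0954]
```

View pics/w11.png

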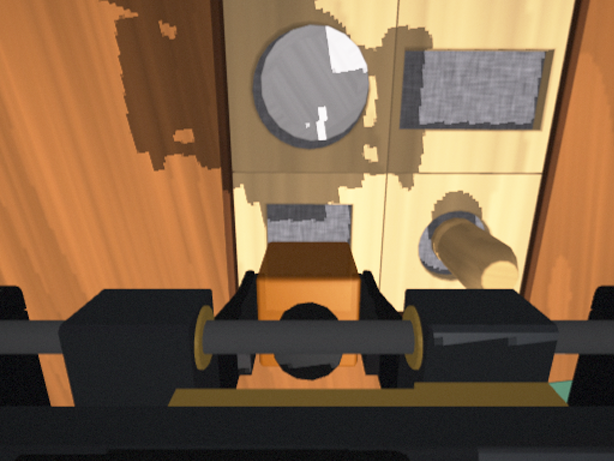

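View pics/d11.png

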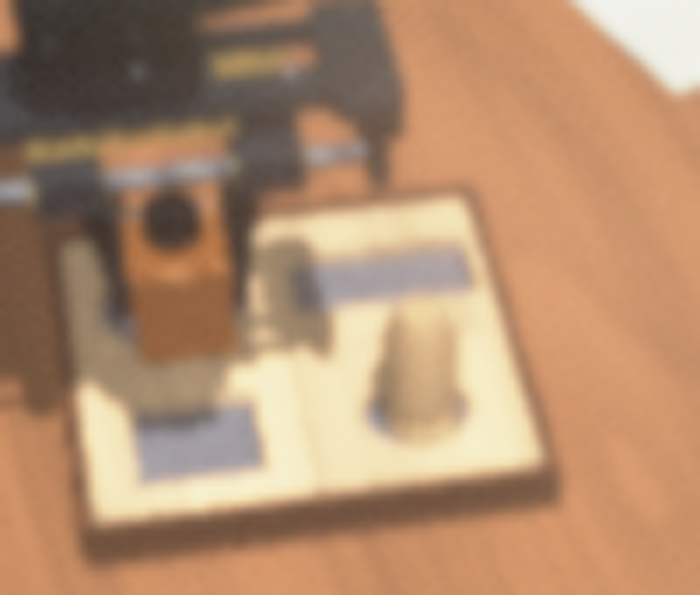

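>>> carry_out:
  series:
    - [0,0,30,0,0,0,-1]
    - [0,0,50,0,0,0,-1]
    - [0,0,62,0,0,0,-1]
    - [0,0,66,0,0,0,-1]
    - [0,0,68,0,0,0,-1]
    - [0,0,68,0,0,0,-1]

```text
time: 18.65
position: [0.4639, 0.1574, 0.0279]
tool_rot: [0.756, 0.655, 0.001, 0.001]
ft_force: [-0.3, -1.5, -1.7]
grip_width: 0.0419
```

```bash
python3 -c "
from h import *
plan(.463,.157,.0275,-8)"
```

```text
shift [-0.5 -0.8  0.4] rv [ 0.1 -0.  -0.1] | yaw -8.1 q1,q6 [ 5.7 13.8] t 18.65 ft [-0.3 -1.5 -1.7] w 0.0419 pos [0.4639 0.1574 0.0279]
```

Release to about 58 mm and retreat.

>>> carry_out:
  series:
    - [0,0,0,0,0,0,0.1]
    - [0,0,0,0,0,0,0.35]
    - [0,0,0,0,0,0,0.35]
    - [0,0,0,0,0,0,0.35]
    - [0,0,-30,0,0,0,0.35]
    - [0,0,-80,0,0,0,0.35]
    - [0,0,-135,0,0,0,0.35]
    - [0,0,-155,0,0,0,0.35]

```text
time: 19.65
position: [0.465, 0.1577, 0.1861]
tool_rot: [0.755, 0.655, 0.003, 0.003]
ft_force: [0.5, -0.8, -0.7]
grip_width: 0.0585
```

```bash
python3 -c "
from h import *
c=cam('wrist');save(c,'w12.png',None,1.2)
plan(.4415,-.207,.19,-6)"
```

```text
shift [-364.6   27.6   -3.2] rv [ 0.6 -0.1 -2.1] | yaw -8.1 q1,q6 [ 5.7 13.8] t 19.7 ft [-0.1  0.1  1.8] w 0.0591 pos [0.4658 0.1578 0.1873]
```

View pics/w12.png

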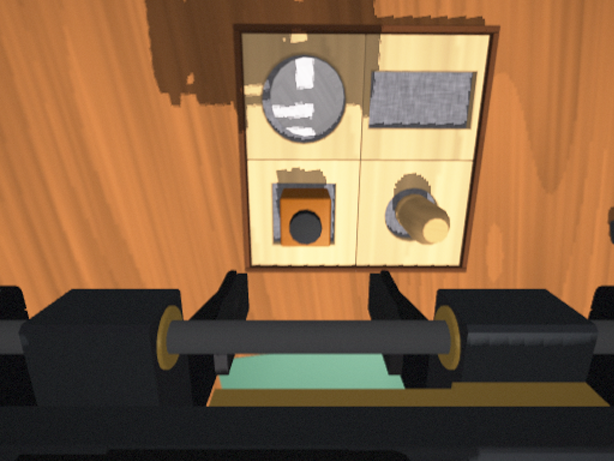

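The bottle sits squarely in the square pocket. Next is the brush.

>>> carry_out:
  series:
    - [-365,28,-3,0.5,0,-2,0.35]
    - [-365,28,-3,0.5,0,-2,0.35]
    - [-365,28,-3,0.5,0,-2,0.35]
    - [-365,28,-3,0.5,0,-2,0.35]
    - [-365,28,-3,0.5,0,-2,0.35]
    - [-365,28,-3,0.5,0,-2,0.35]
    - [-365,28,-3,0.5,0,-2,0.35]
    - [-365,28,-3,0.5,0,-2,0.35]

```text
time: 20.7
position: [0.4409, -0.2066, 0.1888]
tool_rot: [0.744, 0.668, 0.001, -0.001]
ft_force: [-0.6, -0.2, -1.2]
grip_width: 0.0587
```

```bash
python3 -c "
from h import *
c=cam('wrist');save(c,'w13.png',None,1.5)
save(c,'w13a.png',(200,120,310,230),6)
import pickle;pickle.dump(c,open('w13.pkl','wb'))
plan(.4413,-.2068,.02,-6)"
```

```text
shift [ -1.4   0.5 168.9] rv [-0.  -0.2 -0.1] | yaw -6.1 q1,q6 [-38.3 -32.4] t 20.75 ft [ 0.   0.5 -0.9] w 0.0588 pos [ 0.441  -0.206   0.1889]
```

View pics/w13.png

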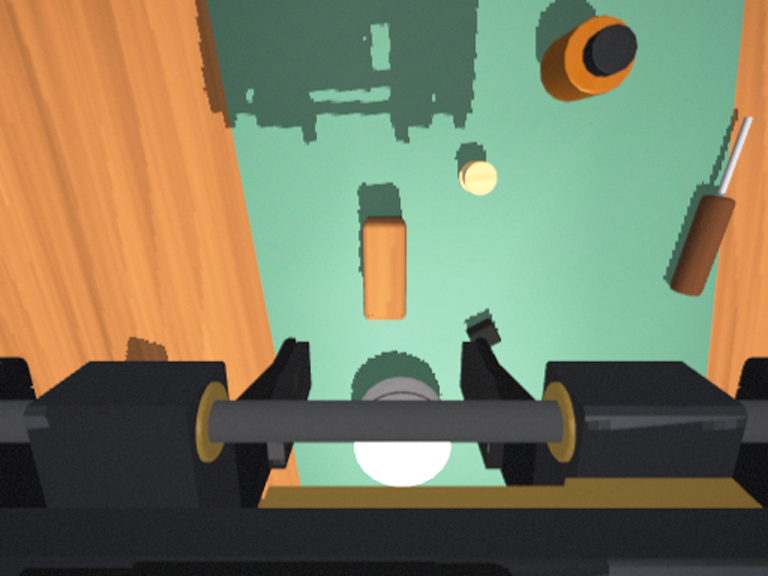

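View pics/w13a.png

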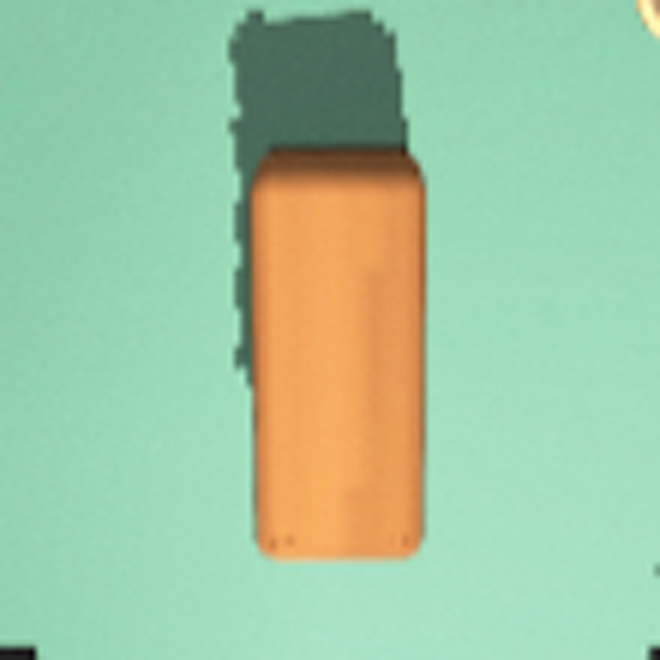

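The brush (wood-coloured, over dark bristles) lies at (384,268) and is aligned with the jaws. Refining its centre.

```bash
python3 -c "
from h import *
import pickle
c=pickle.load(open('w13.pkl','rb'))
f=lambda X,Y,z:back(c,200+(X+.5)/6-.5,120+(Y+.5)/6-.5,z)[:2]
P=np.array([f(*q,.047) for q in [(252,180),(425,180),(424,558),(256,558)]]);p=P.mean(0);e=np.roll(P,-1,0)-P
print(p,np.hypot(*e.T),np.degrees(np.arctan2(e[:,1],e[:,0])))
plan(*p,.019,-6)"
```

```text
[ 0.44109175 -0.2072198 ] [0.02892592 0.06728991 0.02985135 0.06728757] [ -6.143432   -95.55875817 173.85799523  83.65324649]
shift [ -1.9   0.3 169.9] rv [-0.  -0.2 -0.1] | yaw -6.1 q1,q6 [-38.3 -32.4] t 20.75 ft [ 0.   0.5 -0.9] w 0.0588 pos [ 0.441  -0.206   0.1889]
```

>>> carry_out:
  series:
    - [-2,0,50,0,0,0,0.35]
    - [-2,0,100,0,0,0,0.35]
    - [-2,0,145,0,0,0,0.35]
    - [-2,0,163,0,0,0,0.35]
    - [-2,0,170,0,0,0,0.35]
    - [-2,0,170,0,0,0,0]
    - [-2,0,170,0,0,0,-0.3]
    - [-2,0,170,0,0,0,-1]
  force: 20

```text
time: 21.75
position: [0.4413, -0.2076, 0.0199]
tool_rot: [0.744, 0.669, 0.001, -0.0]
ft_force: [-0.0, 0.8, -0.1]
grip_width: 0.0366
```

>>> carry_out:
  series:
    - [0,0,0,0,0,0,-1]
    - [0,0,0,0,0,0,-1]
    - [0,0,0,0,0,0,-1]

```text
time: 22.12
position: [0.4414, -0.2078, 0.0202]
tool_rot: [0.744, 0.668, 0.002, -0.0]
ft_force: [-0.2, 0.7, 2.5]
grip_width: 0.0299
```

```bash
python3 -c "
from h import *
c=cam('wrist');save(c,'w14.png',None,1.2)
plan(.577,.2405,.17,81.9)"
```

```text
shift [ 460.5   87.4 -148.5] rv [  0.2  -0.  -88. ] | yaw -6.1 q1,q6 [-38.5 -32.7] t 22.18 ft [-1.2  0.3  4.4] w 0.0298 pos [ 0.4414 -0.2078  0.0202]
```

View pics/w14.png

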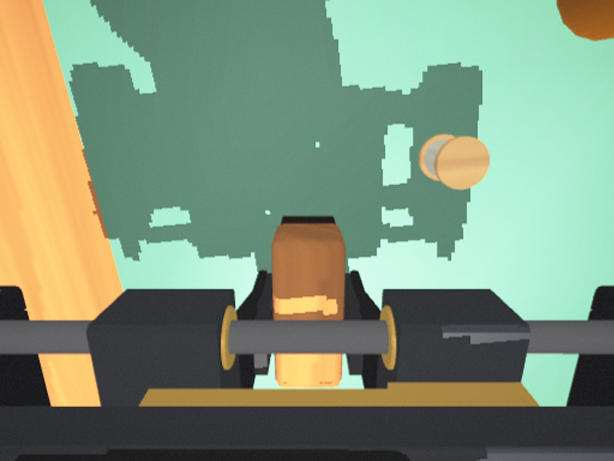

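>>> carry_out:
  series:
    - [0,0,-20,0,0,0,-1]
    - [0,0,-70,0,0,0,-1]
    - [0,0,-120,0,0,0,-1]
    - [50,10,-149,0,0,-10,-1]
    - [105,20,-149,0,0,-20,-1]
    - [160,30,-149,0,0,-30,-1]
    - [215,40,-149,0,0,-40,-1]
    - [270,51,-149,0,0,-50,-1]

```text
time: 23.18
position: [0.5204, 0.0567, 0.1697]
tool_rot: [0.389, 0.921, 0.001, 0.0]
ft_force: [1.0, -0.5, -1.3]
grip_width: 0.0296
```

```bash
python3 -c "
from h import *
plan(.577,.2405,.17,81.9)"
```

```text
shift [ 92.2 168.7   0.2] rv [  0.2   0.  -37.7] | yaw 44.2 q1,q6 [ -6.1 -50.4] t 23.18 ft [ 1.  -0.5 -1.3] w 0.0296 pos [0.5204 0.0567 0.1697]
```

>>> carry_out:
  series:
    - [25,45,0,0,0,-9,-1]
    - [50,90,0,0,0,-19,-1]
    - [75,135,0,0,0,-28,-1]
    - [92,168,0,0,0,-38,-1]
    - [92,169,40,0,0,-38,-1]
    - [92,169,65,0,0,-38,-1]
    - [92,169,70,0,0,-38,-1]
    - [92,169,70,0,0,-38,-1]

```text
time: 24.18
position: [0.5775, 0.2405, 0.1001]
tool_rot: [0.068, 0.998, 0.001, 0.0]
ft_force: [-0.2, 0.2, -0.4]
grip_width: 0.03
```

```bash
python3 -c "
from h import *
c=cam('wrist');save(c,'w15.png',None,1.2)
c=cam('scene');save(c,'s15.png',(280,170,410,325),4)
c=cam('side');save(c,'d15.png',(190,80,290,165),7)
plan(.577,.2405,.0305,81.9)"
```

```text
shift [ 1.6 -0.6 71. ] rv [0.2 0.2 0.3] | yaw 82.2 q1,q6 [ 12.3 -70. ] t 24.32 ft [-0.1 -0.3 -1.3] w 0.0298 pos [0.5784 0.2407 0.1015]
```

View pics/w15.png

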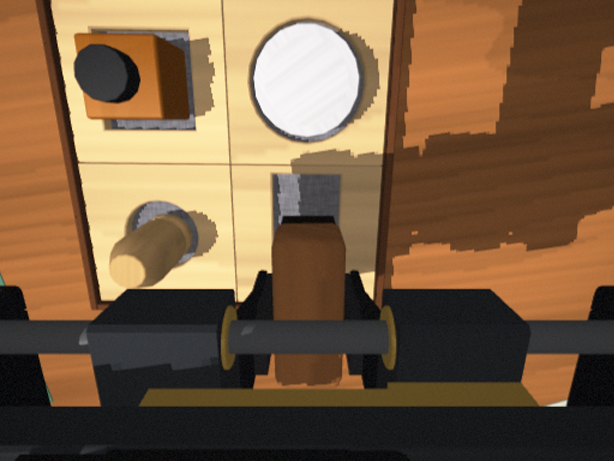

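View pics/s15.png

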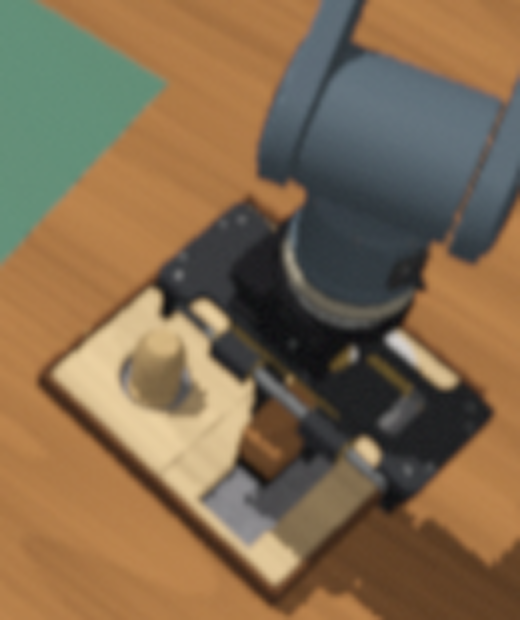

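View pics/d15.png

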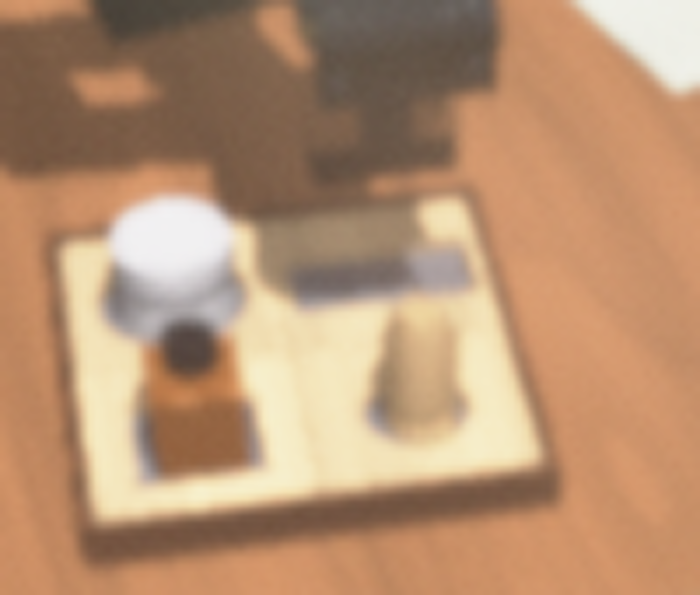

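Aligned in yaw and centred across the oblong pocket, so I'll lower it.

>>> carry_out:
  series:
    - [1,-1,30,0,0,0,-1]
    - [1,-1,50,0,0,0,-1]
    - [1,-1,63,0,0,0,-1]
    - [1,-1,68,0,0,0,-1]
    - [1,-1,71,0,0,0,-1]
    - [1,-1,71,0,0,0,-1]

```text
time: 25.08
position: [0.578, 0.2401, 0.0309]
tool_rot: [0.068, 0.998, 0.002, 0.002]
ft_force: [-0.7, 0.4, -1.2]
grip_width: 0.0301
```

```bash
python3 -c "
from h import *
plan(.577,.2405,.0302,81.9)
c=cam('wrist');save(c,'w16.png',None,1.2)"
```

```text
shift [1.  0.3 0.7] rv [0.2 0.2 0.3] | yaw 82.2 q1,q6 [ 12.3 -70. ] t 25.07 ft [-0.7  0.4 -1.2] w 0.0301 pos [0.578  0.2401 0.0309]
```

View pics/w16.png

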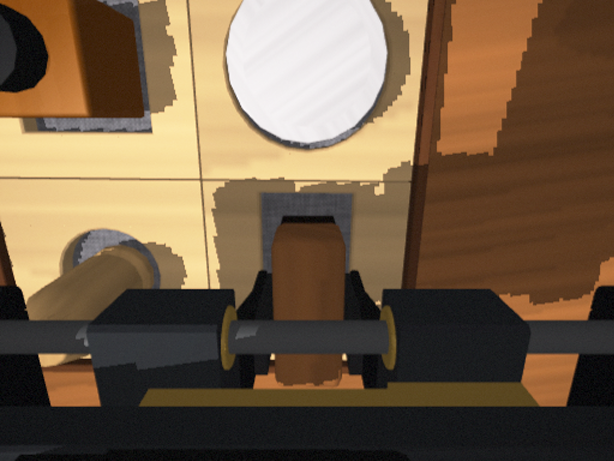

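>>> carry_out:
  series:
    - [0,0,1,0,0,0,-1]
    - [0,0,1,0,0,0,-0.1]
    - [0,0,1,0,0,0,0.05]
    - [0,0,1,0,0,0,0.05]
    - [0,0,-30,0,0,0,0.05]
    - [0,0,-80,0,0,0,0.05]
    - [0,0,-140,0,0,0,0.05]
    - [-50,0,-170,0,0,0,0.05]

```text
time: 26.12
position: [0.6248, 0.2341, 0.205]
tool_rot: [0.067, 0.998, 0.002, 0.003]
ft_force: [1.2, -0.3, -0.3]
grip_width: 0.0456
```

>>> carry_out:
  series:
    - [-60,0,-10,0,0,0,0.05]
    - [-80,0,-10,0,0,0,0.05]
    - [-80,0,-10,0,0,0,0.05]
    - [-80,0,-10,0,0,0,0.05]
    - [-80,0,-10,0,0,0,0.05]

```text
time: 26.75
position: [0.7026, 0.2238, 0.2151]
tool_rot: [0.066, 0.998, 0.002, 0.002]
ft_force: [0.8, 0.8, 0.2]
grip_width: 0.0455
```

```bash
python3 -c "
from h import *
c=cam('wrist');save(c,'w17.png',None,1.5)
import pickle;pickle.dump(c,open('w17.pkl','wb'))
c=cam('scene');save(c,'s17.png',None,1.5)
c=cam('side');save(c,'d17.png',(190,80,290,165),7)
plan(.577,.2405,.0302,81.9)"
```

```text
shift [128.2  -0.9 184.7] rv [0.2 0.2 0.5] | yaw 82.4 q1,q6 [  8.9 -73.5] t 26.9 ft [-0.3  0.4  1. ] w 0.0456 pos [0.7033 0.2238 0.2155]
```

View pics/w17.png

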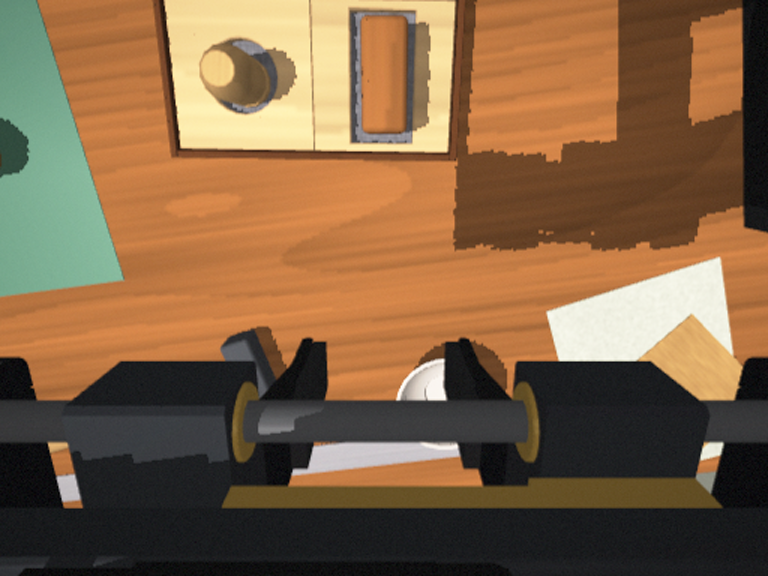

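View pics/s17.png

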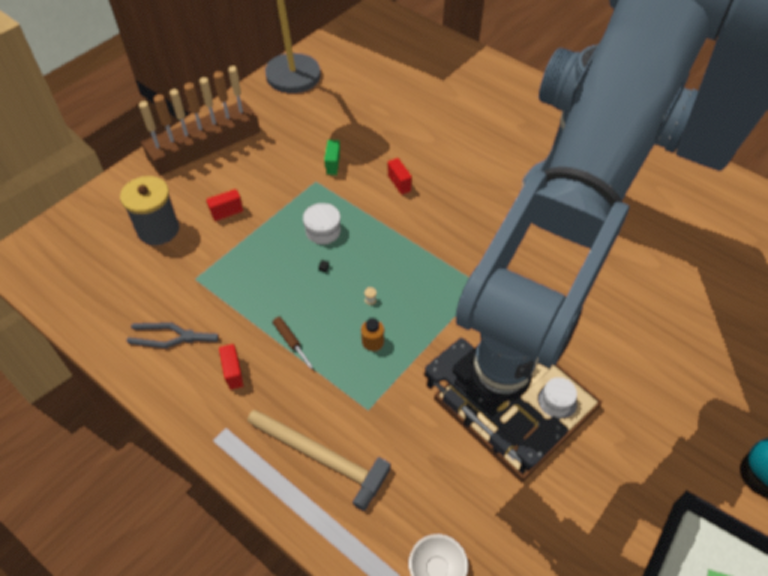

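View pics/d17.png

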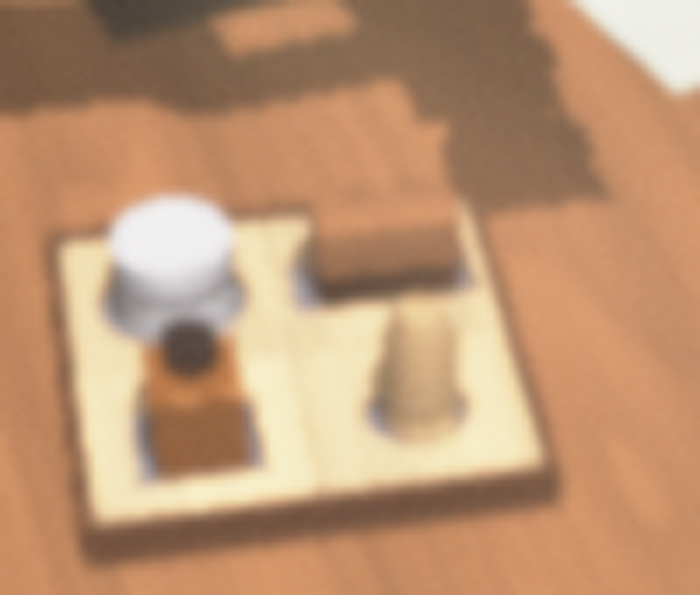

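All four items stand in their own pockets: tin (172,265), bottle (195,405), burnisher (418,375) and brush (385,250) in the side crop. The brush shows an even floor margin all round in the wrist view. The big tin (322,222) and round bottle (372,333) in the scene view haven't moved, and the arm is clear.

```bash
python3 -c "
from h import *
print(robot.hand_in())"
```

```text
the job is handed in; nothing more can be done
None
```

I packed the kit in the order asked: small tin, burnisher, square bottle, then brush. Each stands upright in its own pocket. I handed the job in at about 27 s of the 99 s allowed, with the gripper open and clear of everything.

- **Seating:** I set the items down at their pocket floors to within 1–2 mm by arm height. The forces I read stayed within a few newtons. The last side picture shows all four upright in their pockets, and the wrist picture shows floor visible all round the brush.
- **Left alone:** the big tin and round bottle stand at the same pixels in the scene picture as at the start. The other things on the mat also look undisturbed.
- **Disagreement:** positions from the side camera were about 5–7 mm off in y from the scene and wrist cameras, which agreed with each other to 4 mm or better. I used the scene and wrist cameras.
- **Not checked:** the arm hid most of the caddy in the final scene picture, so the final check of all four items rests on the side camera, plus wrist views of each item taken after its release.

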